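# Close a stir-bar tube, draw it from the rack and hold it on its side

## Task

The orange cap of the tube with the stir bar in it is only perched in the tube's mouth: while the tube stands in the rack, press the cap down until it snaps home, flush and level all round. Then draw the tube up out of the rack and, to check that the cap stays on, lay the tube over on its side and finish while still holding it level and motionless, at least 20 cm above the bench. Leave the closed blue-capped tube standing undisturbed in the rack.

Things in the scene. Friction and masses are not known exactly. Their poses are not given: they have to be found in the camera images.
- rack: Blue tube rack that stands firm on the bench, 62 (x) x 234 (y) mm, 57 mm high; origin under its centre, on the bench; y runs along the row of four square wells (39 mm wide, centres at y = -81, -27, 27, 81 mm). Their mouths are 56 mm above the bench, their floors 5 mm.
- tube_mid (a point): Middle (half-way up, on the axis) of the clear straight-sided tube with the white stir bar in it: 36 mm outside diameter, 110 mm tall, about 40 g; z runs along it from bottom to mouth, which is 55 mm above this point. It stands upright in a well with 59 mm showing above the rack's top plate.
- cap_top (a point): Centre of the top face of the loose orange cap, 36 mm wide like the tube; z points out of the top. Flange 6 mm thick; the plug below it snaps past a sprung bead inside the mouth. Perched, the top is about 12 mm above the mouth; home, the flange lies flush and the top is 61 mm from the tube's middle. About 10 N straight down at its centre snaps it home; it then stays on in any attitude.
- stir_bar: White stir bar, 9 x 41 x 9 mm, 12 g, lying loose inside the tube with the orange cap; origin in the middle of one long side.
- closed_tube_mid (a point): Middle (half-way up, on the axis) of the second tube, of the same size, closed with a blue cap, 55 g; it stands in another well, two wells from the first, and stays there.

How it is judged (in metres and radians):
On the way, in this order (a step that is already met when the one before it is completed fails the run):
1. the cap is snapped home, flush and level, while the tube stands in the rack (z of cap_top in the frame of tube_mid between 0.058 and 0.0625 m and angle between the z axis of cap_top and the z axis of tube_mid, either way round below 0.08 rad and distance between cap_top and tube_mid below 0.0635 m and z of tube_mid in the frame of rack below 0.07 m), for 0.2 s.
2. the tube is drawn up clear of the rack, cap on (z of tube_mid in the frame of rack above 0.125 m and distance between cap_top and tube_mid below 0.0635 m), for 0.1 s.
At the end, for the whole second after the job is handed in: The gripper holds the tube still on its side (axis within 20 degrees of level), its middle over 0.185 m above the bench, clear of the rack; the cap is still snapped home (flush within 1.5 mm, level within 4.5 degrees), the stir bar is inside and the blue-capped tube stands in its well (height (world z) of tube_mid above 0.185 m and angle between tube_mid's own z axis and vertical between 1.22 and 1.92 rad and z of cap_top in the frame of tube_mid below 0.0625 m and distance between cap_top and tube_mid below 0.0635 m and angle between the z axis of cap_top and the z axis of tube_mid, either way round below 0.08 rad and distance between stir_bar and tube_mid below 0.06 m and contact force between tube and the fingers above 1 N and contact force between tube and rack below 0.1 N and linear speed of tube below 0.05 m/s); the arm keeps its last pose, push and grip.
It fails at once if the blue-capped tube is pulled up, moved or tipped (distance of closed_tube_mid from where it was at the start of the episode above 0.015 m or angle between closed_tube_mid's own z axis and vertical above 0.25 rad).
It fails at once if the tube is dropped: the stir bar or the cap has come out (distance between cap_top and tube_mid above 0.085 m or distance between stir_bar and tube_mid above 0.075 m).
It also fails if it takes over 38 s, if anything falls off the work surface, if the arm or the gripper's body presses on something with over 40 N, if the wrist force passes 120 N, or if a joint passes its speed limit or range.

## Robot

A 7-joint arm with a two-finger parallel gripper is mounted at the origin on a cart in front of the work surface, level with it; the furniture and walls round the work are solid. World frame = base frame: x ahead of the robot, y to its left, z up, the work surface at z = 0. Lengths are in mm, angles in rad, forces in N, time in s.
With the tool pointing down it reaches from about 425 to 925 mm from the base axis. Payload 6.8 kg.
Tool frame: the origin (TCP) lies between the finger pads; the fingertips stand 22 mm ahead of it and the grasp point (between the pads) lies 3 mm ahead of it (env.finger_overhang is the z of the fingertips in the tool frame, in mm); z points along the fingers, y is the direction in which the jaws open and shut (so a half turn about z gives the same grasp; the last joint's range is limited). The gripper opens to 88 mm and grips with 3 to 60 N. Pads are 20 mm wide; open, the fingers measure 115 mm over their backs; the gripper's body (75 mm by 178 mm) begins 61 mm behind the grasp point.
Start: joints at [-1.306, 0.477, 0.022, 1.555, -0.011, 1.109, -0.083], TCP at [245.849, 628.653, 244.664] pointing down, gripper open.
Joint ranges: [-2.96, 2.96], [-0.34, 2.1], [-1.41, 1.46], [0.24, 2.44], [-1.37, 4.51], [0.17, 1.92], [-2.96, 2.96]. Speed limits (rad/s): [2.39, 2.39, 3.14, 3.14, 3.14, 3.14, 3.14].

## Interface

Orientations are given as a unit quaternion [x, y, z, w].
In Python, from station import env, camera, get_calibration gives the robot as it stands.
- The arm moves only by the tool carry_out, never from a script. Its argument "rows" is a list of rows, each a list of 5 numbers: the shift along the tool's x, y, z in m, then the turn about the tool's z in degrees, then the finger opening in m, from 0 to 0.0878. In form: [[x, y, z, twist, hand], ...]. A call has 1 to 12 rows; each row is the pose to reach, as a shift and turn from the pose measured when the call began, along the tool's axes at that moment; what a row does not reach only later rows make up. A row lasts 1/10 s, in which the tool goes at most 50 mm and 8.59 degrees, less where a joint would pass 70% of its speed; a pose out of reach is approached as far as the arm can. A call with a gripper value outside its range is refused whole. The fingers move at their own pace and stop on an object; "grip_force" is the grip in N (left out, the last holds). Time passes only in rows, so rows that repeat a pose let the fingers close. It gives the time, the measured TCP pose, the force and the opening at its end, in the units of the state.
- env.observe(): the state, without advancing time (a new reading comes with each control period).
- camera(name): name is "scene" or "top" or "wrist"; returns the picture (384x512x3 uint8, red, green, blue); there is no depth.
- get_calibration(name): a dict with "fx", "fy", "cx", "cy" (pixels), "world_to_cam" (4x4, takes a point from world to camera coordinates). Camera axes: x right, y down, z forward; pixel columns grow to the right and rows downward; lengths in mm; the calibration is good to about 2 mm. A picture is of the moment at which its call begins: read the wrist's pose just before it. get_calibration takes no time and is no camera call; for the wrist camera it gives the pose at the moment of the call.
- env.hand_in(): hands the job in, once; it reports no verdict.
The state is a dict: "clock": time; "joints": joint angles; "qvel": joint speeds; "effort": joint torques, N m; "ee_pos": TCP position; "eef_rot": TCP orientation; "force": force on the tool from outside, world axes, zero at the start; "torque": the same for the moment, N m; "width": finger opening in mm.
Only numpy, scipy, OpenCV 4.12 (cv2) and the standard library are available. Lean on these libraries where they do the work, as an engineer would, in place of code of your own. Each camera call takes 0.05 s, during which the arm holds its last target.

## Working session

There is one attempt and no reset: what is moved stays moved. The work goes in short steps, Python scripts to look and compute and a tool call to move; the robot and the scene stay as the last step left them, time stands still between calls to the robot, and variables do not carry over. Pictures are saved under pics/ and viewed, and the job is handed in when it is done.

Besides the shell and the picture viewer there is one more tool, called after "Emit:" as name(argument=value, ...) on one line, values as JSON. carry_out: Moves the arm, as the interface text tells. Its arguments: {"type":"object","properties":{"rows":{"type":"array"},"grip_force":{"type":"number"}},"required":["rows"]}

```bash
mkdir -p pics; ls; python3 - <<'E'
from station import env,camera,get_calibration
import cv2,numpy as np
o=env.observe(); print(o)
for n in ["scene","top","wrist"]:
    c=get_calibration(n); print(n,c)
    im=camera(n); cv2.imwrite(f"pics/{n}0.png",im[:,:,::-1])
E
```

```text
pics
{'clock': 0.0, 'joints': array([-1.30608621,  0.4777783 ,  0.02232651,  1.55639851, -0.01151187,
        1.10929381, -0.08310747]), 'qvel': array([ 8.67054344e-04,  1.66963034e-03,  4.73932434e-04, -3.17123595e-04,
       -8.74149502e-04, -1.47087032e-03,  3.28458519e-05]), 'effort': array([-3.46129389e-05, -5.82846522e+01,  1.53467406e+00, -2.72613144e+01,
       -5.43272146e-02,  1.68235885e-02,  1.70526778e-04]), 'ee_pos': array([245.66057686, 628.13130725, 243.71840265]), 'eef_rot': array([ 1.85316981e-01,  9.82678407e-01, -8.68554213e-04, -1.06768805e-04]), 'force': array([-0.05912531, -0.27986334, -0.35226605]), 'torque': array([-0.01236309,  0.04614066,  0.02710065]), 'width': 87.87667245063206}
scene {'fx': 474.64980719084144, 'fy': 474.64980719084144, 'cx': 260.1115178602991, 'cy': 190.09017866003896, 'world_to_cam': array([[ 5.32442142e-01, -8.46375833e-01,  1.23820313e-02,
        -2.65866516e+02],
       [-3.98494000e-01, -2.63538393e-01, -8.78493055e-01,
         2.82100084e+02],
       [ 7.46798432e-01,  4.62812558e-01, -4.77594637e-01,
         5.43131204e+02],
  
[... 317 characters left out ...]
, -3.90084824e-03, -1.84444454e-01,
         4.97861065e+02],
       [ 1.84485630e-01, -2.16482697e-02, -9.82596766e-01,
         8.54313814e+02],
       [ 0.00000000e+00,  0.00000000e+00,  0.00000000e+00,
         1.00000000e+00]])}
wrist {'fx': 320.1120394307787, 'fy': 320.1120394307787, 'cx': 257.57600978883414, 'cy': 194.01007546170803, 'world_to_cam': array([[ 3.63287724e-01,  9.31674715e-01, -2.06264297e-03,
        -6.74151087e+02],
       [ 8.98017893e-01, -3.49572507e-01,  2.67138404e-01,
        -3.40070656e+01],
       [ 2.48165053e-01, -9.89003932e-02, -9.63655965e-01,
         3.90688247e+02],
       [ 0.00000000e+00,  0.00000000e+00,  0.00000000e+00,
         1.00000000e+00]])}
```

View pics/scene0.png

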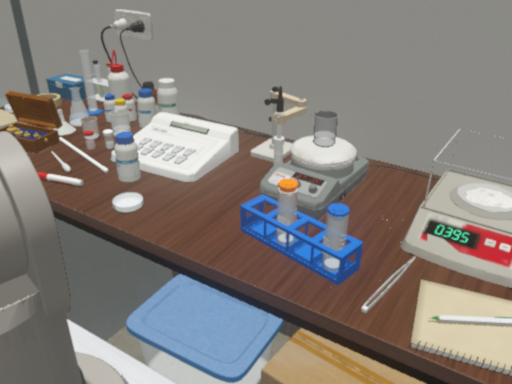

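View pics/top0.png

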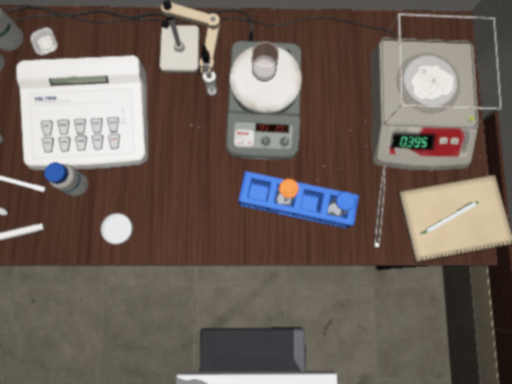

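View pics/wrist0.png

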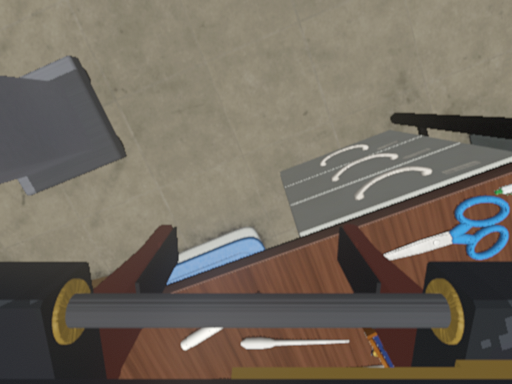

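The scene shows the rack at about (300,235) with the orange tube in the second well and the blue tube at the right end. The top view shows the orange cap at (289,188) and the blue cap at (345,200). I'll enlarge these next.

```bash
python3 - <<'E'
import cv2
a=cv2.imread("pics/scene0.png")[165:285,225:370]; cv2.imwrite("pics/sc.png",cv2.resize(a,None,fx=5,fy=5,interpolation=cv2.INTER_CUBIC))
a=cv2.imread("pics/top0.png")[165:235,230:370]; cv2.imwrite("pics/tc.png",cv2.resize(a,None,fx=5.5,fy=5.5,interpolation=cv2.INTER_CUBIC))
E
```

```text
(no output)
```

View pics/sc.png

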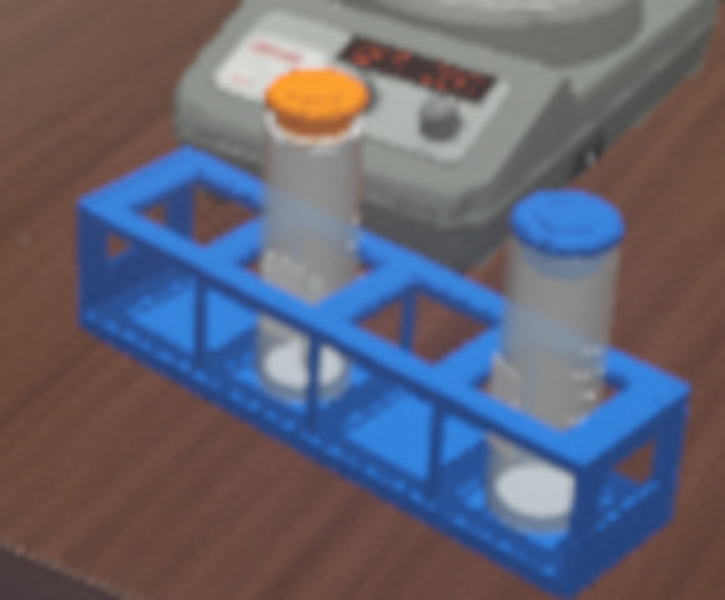

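View pics/tc.png

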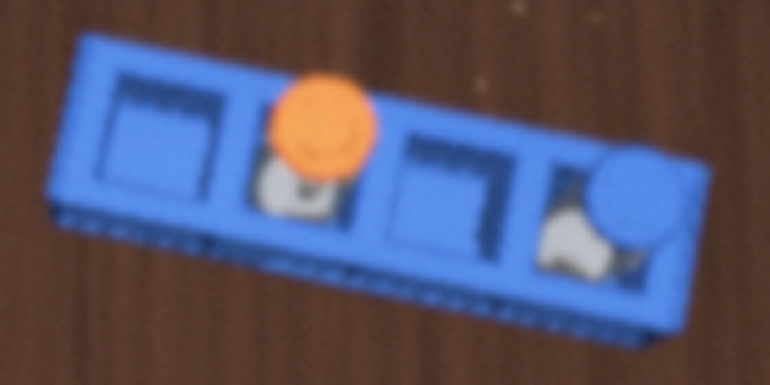

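```bash
cat > h.py <<'E'
import numpy as np
from station import env,camera,get_calibration
from scipy.optimize import least_squares
def proj(c,P):
    P=np.atleast_2d(P); q=P@c["world_to_cam"][:3,:3].T+c["world_to_cam"][:3,3]
    return np.c_[c["fx"]*q[:,0]/q[:,2]+c["cx"],c["fy"]*q[:,1]/q[:,2]+c["cy"]]
def onz(c,uv,z):
    R=c["world_to_cam"][:3,:3];t=c["world_to_cam"][:3,3]
    d=R.T@np.array([(uv[0]-c["cx"])/c["fx"],(uv[1]-c["cy"])/c["fy"],1]);o=-R.T@t
    return o+d*(z-o[2])/d[2]
E
python3 - <<'E'
from h import *
T=get_calibration("top");S=get_calibration("scene")
ft=lambda p:((np.array(p)+.5)/5.5-.5)+[230,165]
fs=lambda p:((np.array(p)+.5)/5-.5)+[225,165]
# corners order: (-31,117),( 31,117),(31,-117),(-31,-117)
tc=ft([[47,195],[82,33],[712,165],[683,333]]); sc=fs([[80,205],[188,148],[688,388],[580,465]])
L=np.array([[-31,117],[31,117],[31,-117],[-31,-117]])
def W(p):
    c,s=np.cos(p[2]),np.sin(p[2]); return np.c_[L@np.array([[c,-s],[s,c]]).T+p[:2],np.full(4,57)]
for nm,m in (("both",(1,1)),("top",(1,0)),("sc",(0,1))):
    f=lambda p:np.r_[m[0]*(proj(T,W(p))-tc).ravel(),m[1]*(proj(S,W(p))-sc).ravel()]
    r=least_squares(f,[500,-80,-.2]);print(nm,r.x,np.round(r.fun,1))
    p=r.x
    if nm=="both":
        c,s=np.cos(p[2]),np.sin(p[2])
        for y in(81,27,-27,-81):print(y,p[:2]+np.array([[c,-s],[s,c]])@[0,y])
for n,t,s_,z in(("or",[323,128],[319,92],127),("bl",[635,197],[567,220],121)):
    print(n,onz(T,ft(t),z),onz(S,fs(s_),z))
    r=least_squares(lambda P:np.r_[(proj(T,P)-ft(t)).ravel(),(proj(S,P)-fs(s_)).ravel()],[500,-80,120]);print(r.x,r.fun)
E
```

```text
both [ 4.93100161e+02 -8.24551210e+01 -2.12262975e-01] [-0.4  0.3 -0.1  0.2 -0.5  0.7 -0.5  0.2 -0.7 -0.9  0.5 -0.6  1.  -0.2
  0.7  0.1]
81 [510.1646439   -3.27303058]
27 [498.78832219 -56.06109083]
-27 [ 487.41200049 -108.84915107]
-81 [ 476.03567878 -161.63721132]
top [ 4.93819709e+02 -8.31769959e+01 -2.09900144e-01] [-0.1  0.1  0.2 -0.1 -0.1  0.2 -0.  -0.3 -0.  -0.   0.  -0.   0.  -0.
  0.  -0. ]
sc [ 4.92045855e+02 -8.21675568e+01 -2.14745884e-01] [-0.   0.  -0.   0.  -0.   0.  -0.   0.  -1.  -0.8  0.2 -0.5  0.6  0.1
  0.1  0.4]
or [498.75338991 -55.93020317 127.        ] [497.1381742  -57.75826684 127.        ]
[499.22960865 -56.329204   125.61523472] [ 0.14328081 -0.09951707 -0.16301612  0.02834506]
bl [ 476.75690604 -161.34885146  121.        ] [ 473.81084893 -162.41476564  121.        ]
[ 476.90303427 -161.47269521  119.21521477] [-0.14519653  0.09149282  0.14630228 -0.03268832]
```

```bash
cat >> h.py <<'E'
from scipy.spatial.transform import Rotation as Ro
def to(x,y,z,yang=77.9):
    o=env.observe();R=Ro.from_quat(o["eef_rot"]);d=R.inv().apply(np.array([x,y,z])-o["ee_pos"])
    m=R.as_matrix();a=np.degrees(np.arctan2(m[1,1],m[0,1]));t=-((yang-a+90)%180-90)
    print("clk",o["clock"],"pos",o["ee_pos"].round(1),"yang",a.round(1),"tilt",m[:,2].round(4),"F",o["force"].round(1),"w",round(o["width"],1))
    print("shift m",(d/1000).round(4),"twist",round(t,2))
E
python3 -c "
from h import *
to(498.5,-56.3,200)"
```

```text
clk 0.15 pos [245.7 628.3 243.9] yang 68.6 tilt [-4.0e-04 -1.3e-03 -1.0e+00] F [ 0.3 -0.2  1.1] w 87.8
shift m [-0.4847 -0.5454  0.0447] twist -9.26
```

Emit:
carry_out(rows=[[-0.4847,-0.5454,0,-9.26,0],[-0.4847,-0.5454,0,-9.26,0],[-0.4847,-0.5454,0,-9.26,0],[-0.4847,-0.5454,0,-9.26,0],[-0.4847,-0.5454,0,-9.26,0],[-0.4847,-0.5454,0,-9.26,0],[-0.4847,-0.5454,0,-9.26,0],[-0.4847,-0.5454,0,-9.26,0],[-0.4847,-0.5454,0,-9.26,0],[-0.4847,-0.5454,0,-9.26,0],[-0.4847,-0.5454,0,-9.26,0],[-0.4847,-0.5454,0,-9.26,0]], grip_force=10)

```text
clock: 1.35
ee_pos: [453.7, 63.7, 244.9]
eef_rot: [0.105, 0.994, -0.0, 0.0]
force: [0.7, 0.3, -0.6]
width: 0.7
```

```bash
python3 -c "
from h import *
to(498.5,-56.3,200)"
```

```text
clk 1.35 pos [453.7  63.7 244.9] yang 77.9 tilt [-0.e+00 -9.e-04 -1.e+00] F [ 0.7  0.3 -0.6] w 0.7
shift m [-0.0689 -0.1079  0.045 ] twist 0.01
```

Emit:
carry_out(rows=[[-0.0689,-0.1079,0.02,0,0],[-0.0689,-0.1079,0.045,0,0],[-0.0689,-0.1079,0.065,0,0],[-0.0689,-0.1079,0.065,0,0],[-0.0689,-0.1079,0.065,0,0]])

```text
clock: 1.85
ee_pos: [497.8, -56.9, 179.1]
eef_rot: [0.106, 0.994, -0.001, -0.001]
force: [0.8, 0.4, 0.5]
width: 0.6
```

```bash
python3 - <<'E'
from h import *
import cv2
to(498.5,-56.3,155)
ims=[]
for n in ("wrist","top","scene"):
    c=get_calibration(n); im=camera(n)[:,:,::-1].copy()
    print(n,proj(c,[[498.5,-56.3,127],[498.5,-56.3,57]]).round(1).tolist())
    cv2.imwrite(f"pics/{n}1.png",im)
a=cv2.imread("pics/scene1.png")[110:270,225:370]
b=cv2.imread("pics/wrist1.png")
cv2.imwrite("pics/c1.png",np.hstack([cv2.resize(a,(435,480)),cv2.resize(b,(365,480),fx=0,fy=0)]))
E
```

```text
clk 1.85 pos [497.8 -56.9 179.1] yang 77.8 tilt [-0.0025 -0.0014 -1.    ] F [0.8 0.4 0.5] w 0.6
shift m [-0.0006  0.0008  0.0241] twist -0.11
wrist [[258.8, 223.5], [258.7, 194.4]]
top [[288.5, 188.0], [285.3, 195.1]]
scene [[288.1, 182.5], [286.5, 216.6]]
```

View pics/c1.png

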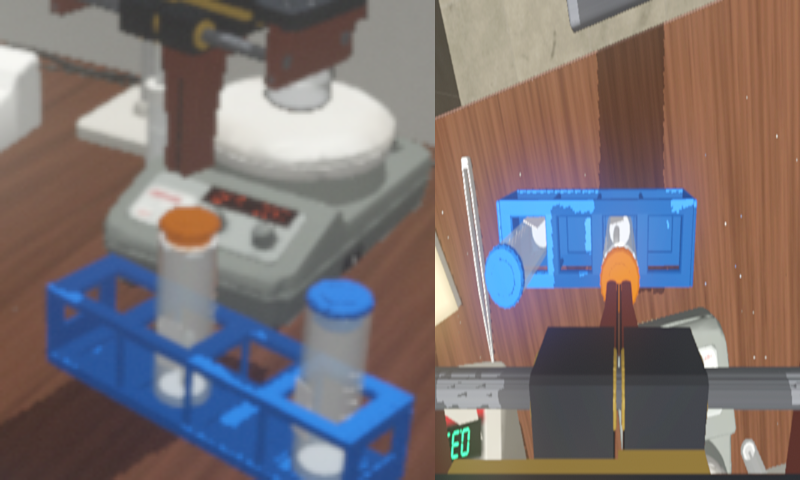

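Fingers are centred over the orange cap: the wrist view has the cap at about (259,223), as predicted. Descending.

Emit:
carry_out(rows=[[-0.0006,0.0008,0.015,0,0],[-0.0006,0.0008,0.026,0,0],[-0.0006,0.0008,0.03,0,0],[-0.0006,0.0008,0.03,0,0]])

```text
clock: 2.4
ee_pos: [499.4, -53.6, 150.6]
eef_rot: [0.104, 0.995, 0.0, 0.0]
force: [-0.1, -0.6, 2.0]
width: 0.2
```

```bash
python3 -c "
from h import *
to(498.5,-56.3,142)"
```

```text
clk 2.4 pos [499.4 -53.6 150.6] yang 78.1 tilt [ 7.e-04  1.e-04 -1.e+00] F [-0.1 -0.6  2. ] w 0.2
shift m [ 0.0003 -0.0028  0.0086] twist 0.19
```

Emit:
carry_out(rows=[[0.0002,-0.002,0,0,0],[0.0002,-0.002,0,0,0]])

```text
clock: 2.6
ee_pos: [498.9, -55.8, 151.1]
eef_rot: [0.104, 0.995, 0.0, 0.001]
force: [-0.6, 0.4, -0.4]
width: 0.6
```

```bash
python3 -c "
from h import *
to(498.5,-56.3,142)"
```

```text
clk 2.6 pos [498.9 -55.8 151.1] yang 78.1 tilt [ 1.3e-03  1.0e-04 -1.0e+00] F [-0.6  0.4 -0.4] w 0.6
shift m [ 0.0003 -0.0005  0.0091] twist 0.17
```

Emit:
carry_out(rows=[[0.0003,-0.0005,0.003,0,0],[0.0003,-0.0005,0.005,0,0],[0.0003,-0.0005,0.007,0,0],[0.0003,-0.0005,0.007,0,0]])

```text
clock: 3.0
ee_pos: [498.1, -56.3, 143.6]
eef_rot: [0.104, 0.995, 0.0, 0.0]
force: [-0.5, -0.3, 1.0]
width: 0.6
```

```bash
python3 -c "
from h import *
to(498.5,-56.3,142)"
```

```text
clk 3.0 pos [498.1 -56.3 143.6] yang 78.1 tilt [ 4.e-04 -0.e+00 -1.e+00] F [-0.5 -0.3  1. ] w 0.6
shift m [-0.0004  0.      0.0016] twist 0.17
```

Emit:
carry_out(rows=[[0,0,0.002,0,0],[0,0,0.004,0,0],[0,0,0.004,0,0]])

```text
clock: 3.3
ee_pos: [501.2, -56.5, 142.9]
eef_rot: [0.104, 0.995, 0.001, 0.003]
force: [-4.2, 1.0, 29.3]
width: 0.8
```

```bash
python3 -c "
from h import *
import cv2
to(498.5,-56.3,142)
a=camera('scene')[:,:,::-1][110:270,225:370]
cv2.imwrite('pics/c2.png',cv2.resize(a,None,fx=4,fy=4,interpolation=2))
"
```

```text
clk 3.3 pos [501.2 -56.5 142.9] yang 78.0 tilt [ 0.0065  0.001  -1.    ] F [-4.2  1.  29.3] w 0.8
shift m [ 0.0027 -0.0004  0.0009] twist 0.14
```

View pics/c2.png

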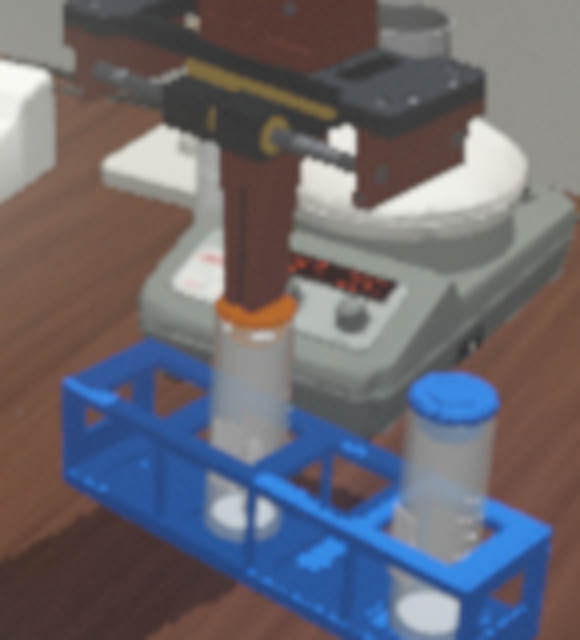

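Contact went to 29 N with the tips at z≈121 and the cap looks seated. Backing off and opening to check.

Emit:
carry_out(rows=[[0.0027,-0.0004,-0.01,0,0.0],[0.0027,-0.0004,-0.03,0,0.0878],[0.0027,-0.0004,-0.03,0,0.0878],[0.0027,-0.0004,-0.03,0,0.0878],[0.0027,-0.0004,-0.03,0,0.0878]])

```text
clock: 3.85
ee_pos: [497.6, -56.3, 172.0]
eef_rot: [0.104, 0.995, 0.001, 0.002]
force: [0.2, -0.0, 0.2]
width: 28.9
```

```bash
python3 -c "
from h import *
import cv2
to(498.5,-56.3,84)
a=camera('scene')[:,:,::-1][150:290,225:370]
b=camera('top')[:,:,::-1][165:235,230:370]
cv2.imwrite('pics/c3.png',np.vstack([cv2.resize(a,(435,420),interpolation=2),cv2.resize(b,(435,180))]))
"
```

```text
clk 3.85 pos [497.6 -56.3 172. ] yang 78.1 tilt [ 4.9e-03  9.0e-04 -1.0e+00] F [ 0.2 -0.   0.2] w 28.9
shift m [-0.0005 -0.      0.088 ] twist 0.15
```

View pics/c3.png

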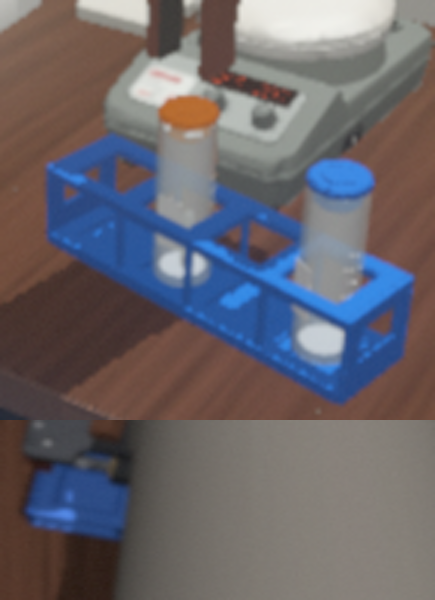

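Emit:
carry_out(rows=[[-0.0005,0,0,0,0.0878],[-0.0005,0,0,0,0.0878],[-0.0005,0,0,0,0.0878],[-0.0005,0,0,0,0.0878]])

```text
clock: 4.35
ee_pos: [498.0, -56.5, 171.9]
eef_rot: [0.104, 0.995, 0.001, 0.002]
force: [-0.0, 0.3, 0.0]
width: 68.7
```

```bash
python3 -c "
from h import *
import cv2
to(498.5,-56.3,84)
a=camera('scene')[:,:,::-1][165:270,265:360]
cv2.imwrite('pics/c4.png',cv2.resize(a,None,fx=6,fy=5.7,interpolation=2))
S=get_calibration('scene')
for z in (127,121,115): print(z,(proj(S,[[498.5,-56.3,z],[476.5,-161.5,z]])).round(1).tolist())
"
```

```text
clk 4.35 pos [498.  -56.5 171.9] yang 78.0 tilt [ 4.5e-03  7.0e-04 -1.0e+00] F [-0.   0.3  0. ] w 68.7
shift m [-0.      0.0001  0.0879] twist 0.14
127 [[288.1, 182.5], [338.5, 204.5]]
121 [[287.9, 185.5], [338.2, 207.7]]
115 [[287.8, 188.5], [337.8, 210.9]]
```

View pics/c4.png

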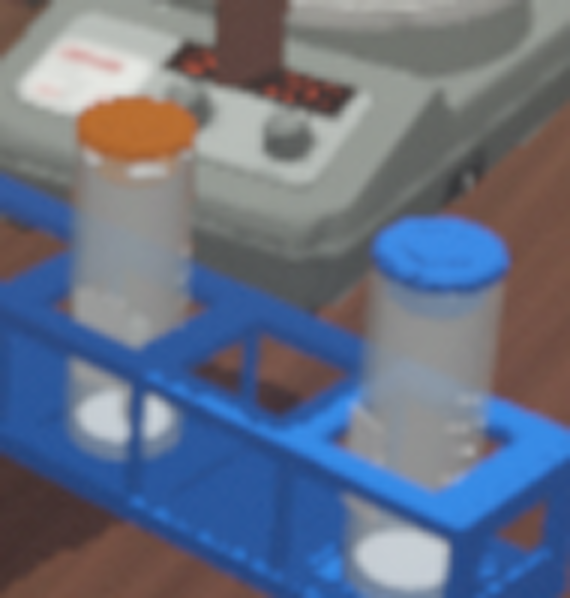

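The orange cap top is now about 3 px lower (row ~187 vs 183, about 6 mm) and sits flush like the blue one, so it is home. Now I go down to grasp the tube.

Emit:
carry_out(rows=[[0,0,0.03,0,0.0878],[0,0,0.06,0,0.0878],[0,0,0.08,0,0.0878],[0,0,0.0875,0,0.0878],[0,0,0.0875,0,0.0878],[0,0,0.0875,0,0.0878]])

```text
clock: 5.0
ee_pos: [499.1, -56.5, 85.2]
eef_rot: [0.104, 0.995, 0.001, 0.003]
force: [-0.5, 0.6, 0.9]
width: 87.8
```

```bash
python3 -c "
from h import *
import cv2
to(498.5,-56.3,84)
a=camera('scene')[:,:,::-1][110:270,225:370]
b=camera('wrist')[:,:,::-1]
cv2.imwrite('pics/c5.png',np.hstack([cv2.resize(a,(435,480)),cv2.resize(b,(365,480))]))
"
```

```text
clk 5.0 pos [499.1 -56.5  85.2] yang 78.0 tilt [ 5.7e-03  8.0e-04 -1.0e+00] F [-0.5  0.6  0.9] w 87.8
shift m [0.0006 0.0001 0.0012] twist 0.14
```

View pics/c5.png

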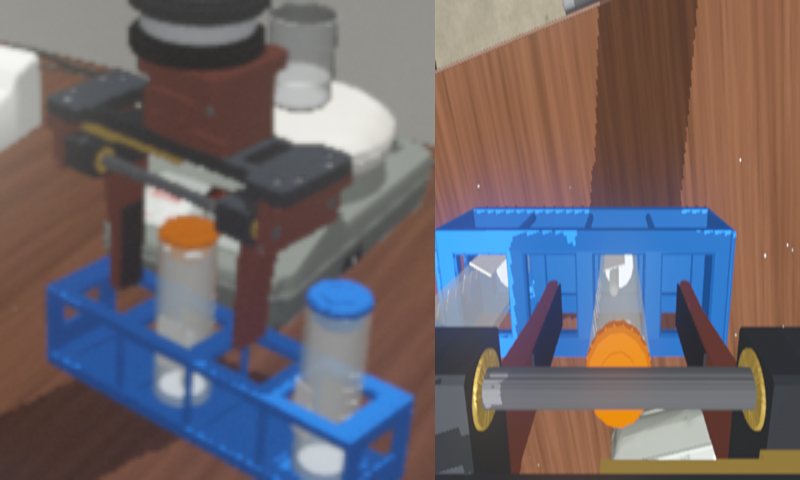

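Fingers straddle the tube evenly, with the tips just above the rack. Closing.

Emit:
carry_out(rows=[[0,0,0.001,0,0.02],[0,0,0.001,0,0.02],[0,0,0.001,0,0.02],[0,0,0.001,0,0.02],[0,0,0.001,0,0.02],[0,0,0.001,0,0.02],[0,0,0.001,0,0.02],[0,0,0.001,0,0.02]], grip_force=15)

```text
clock: 5.9
ee_pos: [499.3, -56.5, 84.5]
eef_rot: [0.104, 0.995, 0.001, 0.003]
force: [0.1, 0.1, 1.0]
width: 35.5
```

Emit:
carry_out(rows=[[0,0,-0.01,0,0.02],[0,0,-0.03,0,0.02],[0,0,-0.05,0,0.02],[0,0,-0.075,0,0.02],[0,0,-0.075,0,0.02],[0,0,-0.075,0,0.02]])

```text
clock: 6.5
ee_pos: [499.0, -56.4, 160.0]
eef_rot: [0.104, 0.995, 0.001, 0.004]
force: [-0.3, -1.0, -0.1]
width: 35.7
```

```bash
python3 -c "
from h import *
import cv2
to(498.5,-56.3,130)
a=camera('scene')[:,:,::-1][50:270,200:370]
b=camera('wrist')[:,:,::-1]
cv2.imwrite('pics/c6.png',np.hstack([cv2.resize(a,(425,550)),cv2.resize(b,(365,550))]))
"
```

```text
clk 6.5 pos [499.  -56.4 160. ] yang 78.1 tilt [ 0.0079  0.0013 -1.    ] F [-0.3 -1.  -0.1] w 35.7
shift m [ 0.0008 -0.0001  0.03  ] twist 0.15
```

View pics/c6.png

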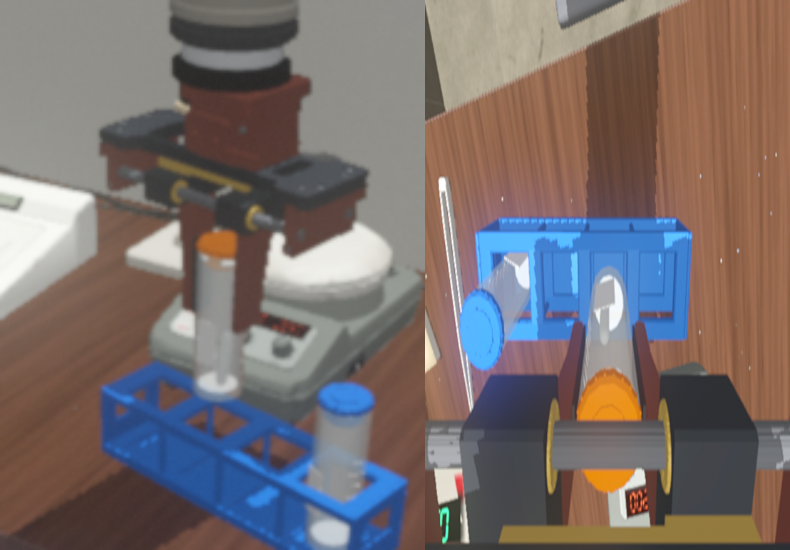

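Tube drawn up (middle at about z 135), cap and bar inside. I now lower its bottom about 12 mm back into the well and use the well rim to tip it between lightly gripping pads.

Emit:
carry_out(rows=[[0,0,0.02,0,0.02],[0,0,0.034,0,0.02],[0,0,0.036,0,0.02],[0,0,0.036,0,0.02]])

```text
clock: 7.0
ee_pos: [497.8, -56.5, 122.1]
eef_rot: [0.104, 0.995, 0.0, 0.002]
force: [0.0, 0.5, -1.0]
width: 35.3
```

```bash
python3 -c "
from h import *
to(498.5,-56.3,130)
"
```

```text
clk 7.0 pos [497.8 -56.5 122.1] yang 78.0 tilt [ 3.2e-03  5.0e-04 -1.0e+00] F [ 0.   0.5 -1. ] w 35.3
shift m [-0.0007  0.0003 -0.0079] twist 0.14
```

Emit:
carry_out(rows=[[0.005,0,0,0,0.02],[0.012,0,0,0,0.02],[0.02,0,0,0,0.02],[0.028,0,0,0,0.02],[0.036,0,0,0,0.02],[0.036,0,0,0,0.02]], grip_force=5)

```text
clock: 7.6
ee_pos: [460.8, -48.6, 121.9]
eef_rot: [0.104, 0.995, 0.001, 0.001]
force: [0.7, 0.6, -1.1]
width: 35.9
```

```bash
python3 -c "
from h import *
import cv2
to(498.5,-56.3,130)
a=camera('scene')[:,:,::-1][50:270,200:370]
b=camera('wrist')[:,:,::-1]
cv2.imwrite('pics/c7.png',np.hstack([cv2.resize(a,(425,550)),cv2.resize(b,(365,550))]))
"
```

```text
clk 7.6 pos [460.8 -48.6 121.9] yang 78.1 tilt [ 0.0016  0.0011 -1.    ] F [ 0.7  0.6 -1.1] w 35.9
shift m [-0.0385  0.0003 -0.008 ] twist 0.16
```

View pics/c7.png

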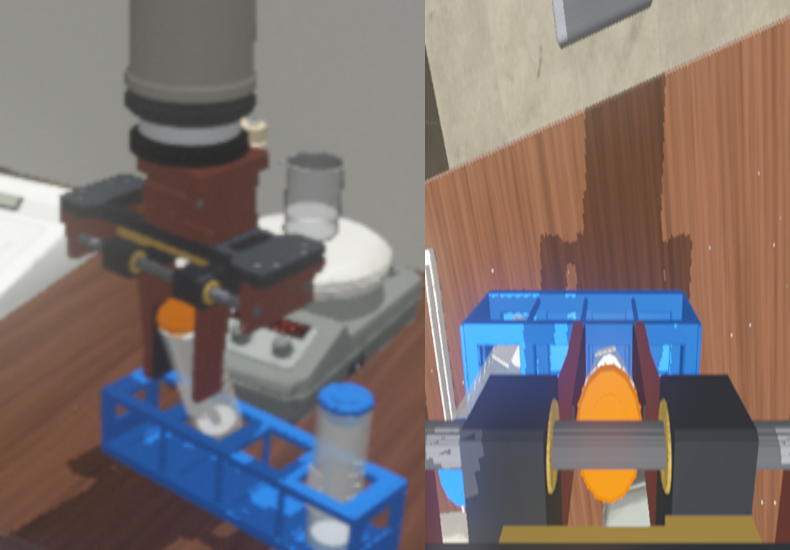

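The pivot works: the tube leans about 30° toward the robot. I continue a bit further.

Emit:
carry_out(rows=[[0.007,0,0,0,0.02],[0.014,0,0,0,0.02],[0.02,0,0,0,0.02],[0.02,0,0,0,0.02],[0.01,0,-0.03,0,0.02],[0.01,0,-0.06,0,0.02],[0.01,0,-0.06,0,0.02]])

```text
clock: 8.4
ee_pos: [454.6, -47.0, 185.1]
eef_rot: [0.104, 0.995, 0.001, 0.004]
force: [-0.3, 0.3, -1.3]
width: 35.4
```

```bash
python3 -c "
from h import *
import cv2
to(490,130,130)
a=camera('scene')[:,:,::-1][20:280,180:380]
b=camera('wrist')[:,:,::-1]
cv2.imwrite('pics/c8.png',np.hstack([cv2.resize(a,(425,550)),cv2.resize(b,(365,550))]))
"
```

```text
clk 8.4 pos [454.6 -47.  185.1] yang 78.0 tilt [ 0.009   0.0016 -1.    ] F [-0.3  0.3 -1.3] w 35.4
shift m [0.0026 0.1803 0.0557] twist 0.14
```

View pics/c8.png

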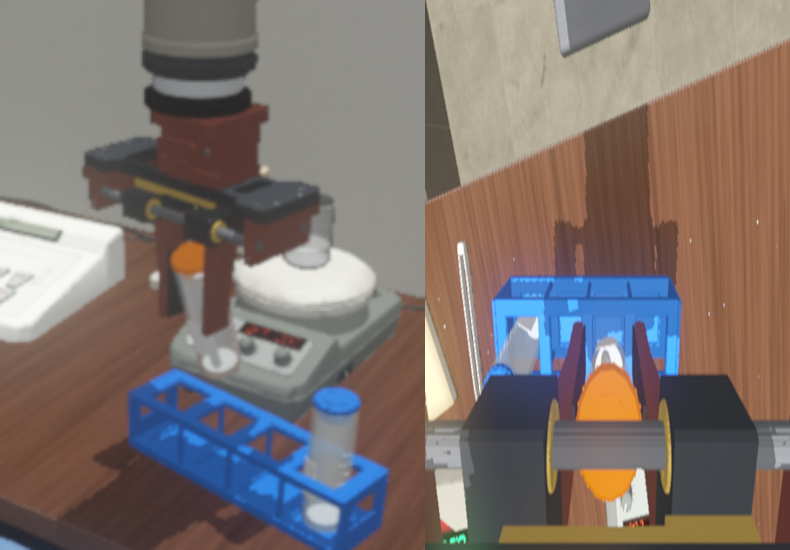

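```bash
python3 -c "
from h import *
import cv2
im=cv2.imread('pics/top0.png');c=get_calibration('top')
P=proj(c,[[590,140,0],[590,100,0],[400,100,0],[400,140,0],[500,230,80],[500,50,80],[400,230,80]]);print(P.round(),proj(c,[[375,130,0]]))
for p in P: cv2.circle(im,tuple(int(v) for v in p),3,(0,255,0),-1)
cv2.imwrite('pics/t9.png',im)
to(508,130,120)
"
```

```text
[[191. 158.]
 [210. 158.]
 [208. 247.]
 [189. 247.]
 [138. 192.]
 [232. 192.]
 [136. 243.]] [[193.35796901 258.81045304]]
clk 8.5 pos [452.3 -46.6 182.2] yang 78.1 tilt [ 0.0039  0.0013 -1.    ] F [-1.2 -0.2  0.1] w 35.7
shift m [-0.0177  0.1842  0.0626] twist 0.17
```

View pics/t9.png

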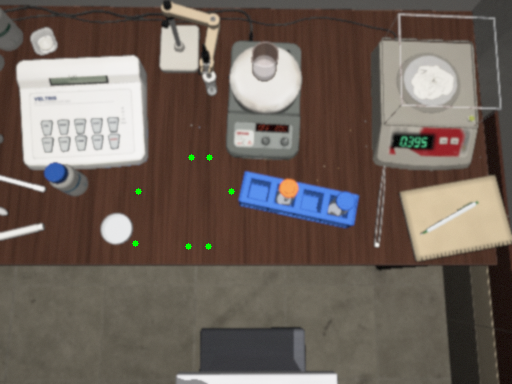

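Emit:
carry_out(rows=[[-0.0177,0.1842,0,0,0.02],[-0.0177,0.1842,0,0,0.02],[-0.0177,0.1842,0,0,0.02],[-0.0177,0.1842,0,0,0.02],[-0.0177,0.1842,0.03,0,0.02],[-0.0177,0.1842,0.06,0,0.02],[-0.0177,0.1842,0.085,0,0.02],[-0.0177,0.1842,0.092,0,0.02],[-0.0177,0.1842,0.092,0,0.02]])

```text
clock: 9.4
ee_pos: [506.8, 129.5, 89.1]
eef_rot: [0.104, 0.995, -0.0, 0.0]
force: [-0.6, -0.1, -0.4]
width: 35.6
```

```bash
python3 -c "
from h import *
import cv2
to(508,130,90)
c=get_calibration('scene');o=env.observe()['ee_pos'];u,v=proj(c,o)[0].astype(int);print(u,v)
a=camera('scene')[:,:,::-1][v-80:v+90,u-80:u+80]
b=camera('wrist')[:,:,::-1]
cv2.imwrite('pics/c10.png',np.hstack([cv2.resize(a,(425,450)),cv2.resize(b,(365,450))]))
"
```

```text
clk 9.4 pos [506.8 129.5  89.1] yang 78.1 tilt [ 3.e-04 -4.e-04 -1.e+00] F [-0.6 -0.1 -0.4] w 35.6
shift m [-0.0011  0.0008 -0.0009] twist 0.16
207 173
```

View pics/c10.png

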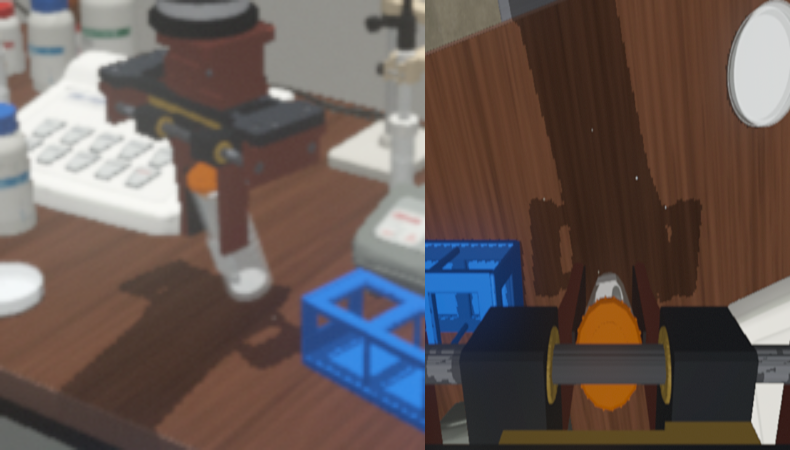

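Emit:
carry_out(rows=[[0.001,0,0.01,0,0.02],[0.007,0,0.014,0,0.02],[0.014,0,0.0175,0,0.02],[0.023,0,0.023,0,0.02],[0.031,0,0.029,0,0.02],[0.038,0,0.037,0,0.02],[0.044,0,0.044,0,0.02],[0.044,0,0.044,0,0.02]])

```text
clock: 10.3
ee_pos: [464.1, 139.3, 46.2]
eef_rot: [0.104, 0.995, 0.001, 0.001]
force: [-1.2, 0.5, -1.1]
width: 34.7
```

```bash
python3 -c "
from h import *
import cv2
to(508,130,25)
c=get_calibration('scene');o=env.observe()['ee_pos'];u,v=proj(c,o)[0].astype(int);print(u,v)
a=camera('scene')[:,:,::-1][v-80:v+90,u-80:u+80]
b=camera('wrist')[:,:,::-1]
cv2.imwrite('pics/c11.png',np.hstack([cv2.resize(a,(425,450)),cv2.resize(b,(365,450))]))
"
```

```text
clk 10.3 pos [464.1 139.3  46.2] yang 78.1 tilt [ 2.5e-03  9.0e-04 -1.0e+00] F [-1.2  0.5 -1.1] w 34.7
shift m [-0.0449 -0.      0.0213] twist 0.21
190 200
```

View pics/c11.png

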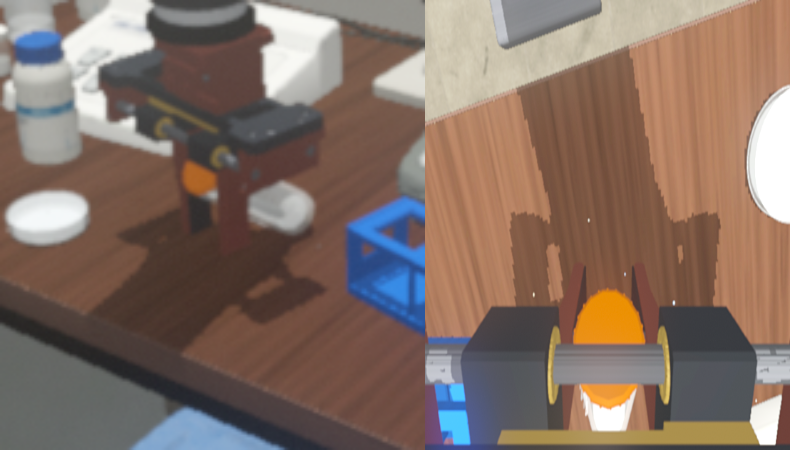

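Rotating well, now about 65° from vertical. Finishing the lay-down.

Emit:
carry_out(rows=[[0.004,0,0.007,0,0.02],[0.007,0,0.014,0,0.02],[0.009,0,0.0195,0,0.02],[0.009,0,0.0205,0,0.02],[0.009,0,0.0205,0,0.02]])

```text
clock: 10.9
ee_pos: [457.0, 140.8, 26.0]
eef_rot: [0.104, 0.995, 0.001, 0.002]
force: [0.9, -0.4, -0.0]
width: 34.6
```

```bash
python3 -c "
from h import *
import cv2
to(508,130,25)
c=get_calibration('scene');o=env.observe()['ee_pos'];u,v=proj(c,o)[0].astype(int);print(u,v)
a=camera('scene')[:,:,::-1][v-80:v+90,u-80:u+80]
b=camera('wrist')[:,:,::-1]
cv2.imwrite('pics/c12.png',np.hstack([cv2.resize(a,(425,450)),cv2.resize(b,(365,450))]))
"
```

```text
clk 10.9 pos [457.  140.8  26. ] yang 78.0 tilt [ 4.2e-03  9.0e-04 -1.0e+00] F [ 0.9 -0.4 -0. ] w 34.6
shift m [-0.0522 -0.      0.0012] twist 0.15
188 210
```

View pics/c12.png

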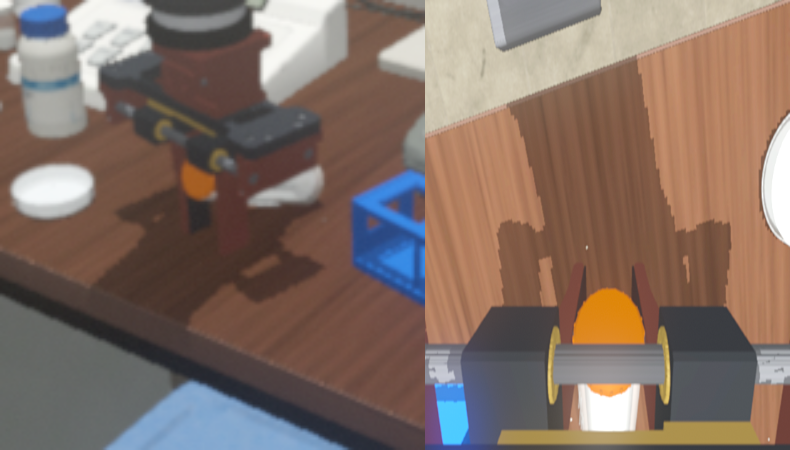

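```bash
python3 -c "
from h import *
import cv2
a=camera('scene')[:,:,::-1][150:250,130:280]
cv2.imwrite('pics/c13.png',cv2.resize(a,None,fx=5.3,fy=5.3,interpolation=2))
a=camera('wrist')[:,:,::-1][200:384,180:330]
cv2.imwrite('pics/c13w.png',cv2.resize(a,None,fx=3,fy=3,interpolation=2))
o=env.observe();R=Ro.from_quat(o['eef_rot']).as_matrix();c=get_calibration('scene')
for dz in(-22,0,20,40):
  for s in (-1,1): print(dz,s,((proj(c,o['ee_pos']+R@[0,s*18,-dz])[0]-[130,150]+.5)*5.3).round())
"
```

```text
-22 -1 [347. 389.]
-22 1 [287. 353.]
0 -1 [344. 339.]
0 1 [283. 303.]
20 -1 [341. 292.]
20 1 [279. 257.]
40 -1 [337. 244.]
40 1 [276. 210.]
```

View pics/c13.png

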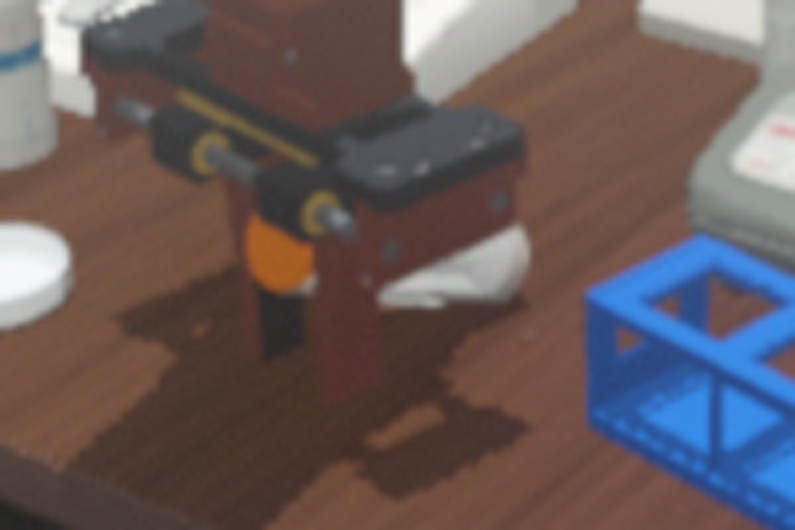

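View pics/c13w.png

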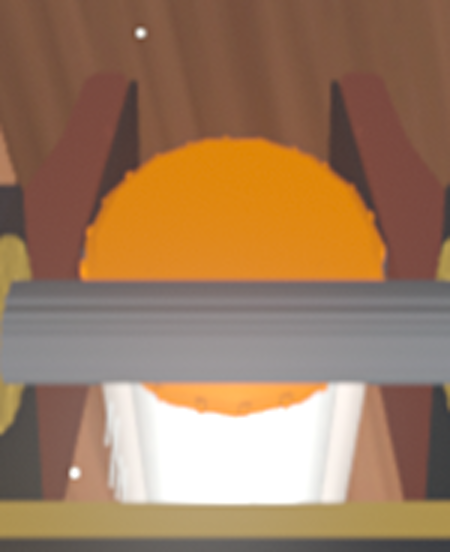

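```bash
python3 -c "
from h import *
import cv2
o=env.observe();R=Ro.from_quat(o['eef_rot']).as_matrix()
c=get_calibration('wrist');W=c['world_to_cam'];S=get_calibration('scene')
print('cam in tool',(R.T@(-W[:3,:3].T@W[:3,3]-o['ee_pos'])).round(1))
uv=(258.3,291.7)
for d in (110,115,120):
  p=np.array([(uv[0]-c['cx'])/c['fx'],(uv[1]-c['cy'])/c['fy'],1])*d
  w=W[:3,:3].T@(p-W[:3,3]); print(d,w.round(1),(R.T@(w-o['ee_pos'])).round(1),((proj(S,w)[0]-[130,150]+.5)*5.3).round())
# fit tube: pivot height zc (at tool x=0), angle a, axial offset
e=R[:,0].copy();e[2]=0;e/=np.linalg.norm(e)
base=o['ee_pos'].copy();up=np.array([0,0,1.])
def cap(p): # cap top centre at tool x=p0, z=p1, elevation angle p2 of tube z axis (pointing +tool x)
  return base*[1,1,0]+e*p[0]+up*p[1]
def bot(p):
  return cap(p)-116*(e*np.cos(p[2])+up*np.sin(p[2]))
def disc(cn,p):
  ax=e*np.cos(p[2])+up*np.sin(p[2]);s=np.cross(ax,up);s/=np.linalg.norm(s);t=np.cross(s,ax);an=np.linspace(0,2*np.pi,60)
  return cn+18*(np.cos(an)[:,None]*s+np.sin(an)[:,None]*t)
ims=camera('scene')[:,:,::-1];imw=camera('wrist')[:,:,::-1]
def res(p):
  dw=proj(c,disc(cap(p),p)); r=[dw[:,0].min()-(180+82/3),dw[:,0].max()-(180+385/3),dw[:,1].min()-(200+136/3),dw[:,1].max()-(200+414/3)]
  ds=proj(S,disc(bot(p)-0*e,p))*5.3-np.array([130,150])*5.3
  dc=proj(S,disc(cap(p),p))*5.3-np.array([130,150])*5.3
  r+=[(ds[:,0].max()-529)/5.3,(ds[:,1].max()-304)/5.3,(dc[:,0].min()-246)/5.3,(dc[:,1].max()-293)/5.3]
  return np.array(r)
for a0 in(0,.4):
  r=least_squares(res,[45,40,a0]);print(r.x,np.degrees(r.x[2]),r.fun.round(1),'bottom',bot(r.x).round(1))
p=r.x
for im,cc,n in((ims,S,'s'),(imw,c,'w')):
  im=cv2.resize(im,None,fx=5,fy=5,interpolation=2)
  for d in(disc(cap(p),p),disc(bot(p),p)): cv2.polylines(im,[((proj(cc,d)+.5)*5).astype(int)],True,(0,255,0),1)
  if n=='s': im=im[750:1250,650:1400]
  else: im=cv2.resize(im[900:1920,800:1800],(600,612))[:600]
  cv2.imwrite(f'pics/c14{n}.png',im)
"
```

```text
cam in tool [ 7.220e+01  1.000e-01 -1.404e+02]
110 [447.  143.4  69.8] [ 10.5   0.3 -43.3] [282. 229.]
115 [449.7 142.8  65.4] [  7.7   0.3 -38.9] [289. 237.]
120 [452.5 142.3  61. ] [  4.9   0.3 -34.5] [296. 244.]
[10.37585524 65.8788735   0.47311058] 27.107239261839194 [-0.6  0.3  0.6 -0.6  0.3  0.7  0.3 -1.5] bottom [548.3 121.7  13. ]
[10.37585502 65.87887325  0.47311058] 27.10723956331543 [-0.6  0.3  0.6 -0.6  0.3  0.7  0.3 -1.5] bottom [548.3 121.7  13. ]
```

View pics/c14s.png

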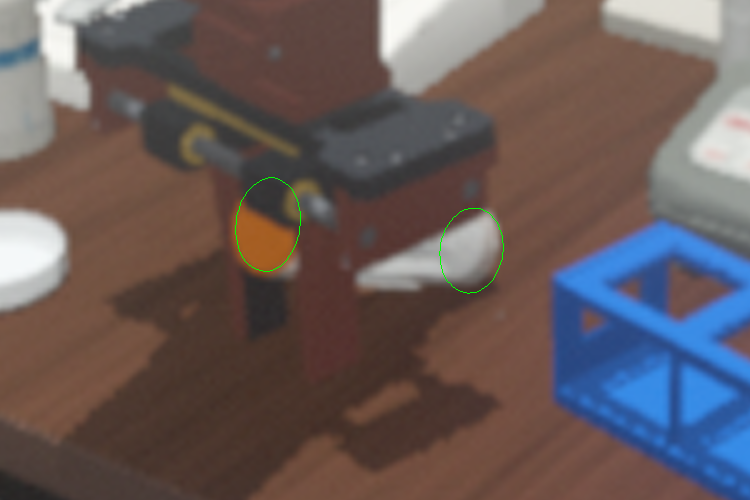

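The fit shows the tube slid up in the pads: its cap end is near the palm (cap top z≈66, bottom on the bench, 27° off level). I'll ease the fingers open in small steps so it lies down on the bench between them, then regrasp lower and nearer its middle.

Emit:
carry_out(rows=[[0,0,0.001,0,0.034],[0,0,0.001,0,0.0348],[0,0,0.001,0,0.0353],[0,0,0.001,0,0.0357],[0,0,0.001,0,0.036],[0,0,0.001,0,0.0363],[0,0,0.001,0,0.0366],[0,0,0.001,0,0.037]], grip_force=3)

```text
clock: 12.0
ee_pos: [457.4, 141.0, 25.5]
eef_rot: [0.104, 0.995, 0.001, 0.003]
force: [0.3, -0.1, -0.6]
width: 36.8
```

```bash
python3 -c "
from h import *
import cv2
to(457,141,25)
a=camera('scene')[:,:,::-1][150:250,130:280]
a=cv2.resize(a,(600,400),interpolation=2)
b=cv2.resize(camera('wrist')[:,:,::-1][200:384,180:330],(300,368))
b=np.vstack([b,np.zeros((32,300,3),np.uint8)])[:, :200] if 0 else cv2.resize(b,(200,400))
cv2.imwrite('pics/c15.png',np.hstack([a,b]))
"
```

```text
clk 12.0 pos [457.4 141.   25.5] yang 78.0 tilt [ 0.0053  0.0014 -1.    ] F [ 0.3 -0.1 -0.6] w 36.8
shift m [ 0.0004 -0.0001  0.0005] twist 0.14
```

View pics/c15.png

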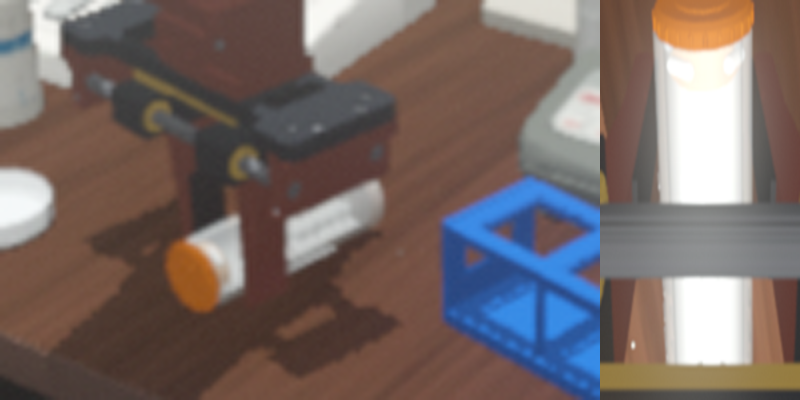

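The tube now lies flat on the bench between the fingers, with the cap still flush. Gripping firmly and lifting.

Emit:
carry_out(rows=[[0,0,0.0015,0,0.02],[0,0,0.0015,0,0.02],[0,0,0.0015,0,0.02],[0,0,0.0015,0,0.02]], grip_force=25)

```text
clock: 12.5
ee_pos: [457.5, 140.9, 24.9]
eef_rot: [0.104, 0.995, 0.001, 0.003]
force: [-3.2, -1.8, 13.0]
width: 34.8
```

Emit:
carry_out(rows=[[0,0,-0.01,0,0.02],[0,0,-0.03,0,0.02],[0,0,-0.06,0,0.02],[0,0,-0.1,0,0.02],[0,0,-0.14,0,0.02],[0,0,-0.18,0,0.02],[0,0,-0.21,0,0.02],[0,0,-0.225,0,0.02],[0,0,-0.23,0,0.02],[0,0,-0.23,0,0.02],[0,0,-0.23,0,0.02]])

```text
clock: 13.6
ee_pos: [455.6, 140.2, 253.9]
eef_rot: [0.104, 0.995, 0.001, 0.002]
force: [0.5, 0.3, -0.7]
width: 34.8
```

```bash
python3 -c "
from h import *
import cv2
to(457,141,255)
c=get_calibration('scene');o=env.observe()['ee_pos'];u,v=proj(c,o)[0].astype(int);print(u,v)
a=camera('scene')[:,:,::-1]
cv2.imwrite('pics/c16f.png',a)
a=a[max(v-60,0):v+60,u-80:u+80]
a=cv2.resize(a,(560,420),interpolation=2)
b=cv2.resize(camera('wrist')[:,:,::-1][200:384,180:330],(240,420))
cv2.imwrite('pics/c16.png',np.hstack([a,b]))
"
```

```text
clk 13.6 pos [455.6 140.2 253.9] yang 78.0 tilt [ 3.6e-03  9.0e-04 -1.0e+00] F [ 0.5  0.3 -0.7] w 34.8
shift m [-0.0012  0.0011 -0.0011] twist 0.15
180 98
```

View pics/c16.png

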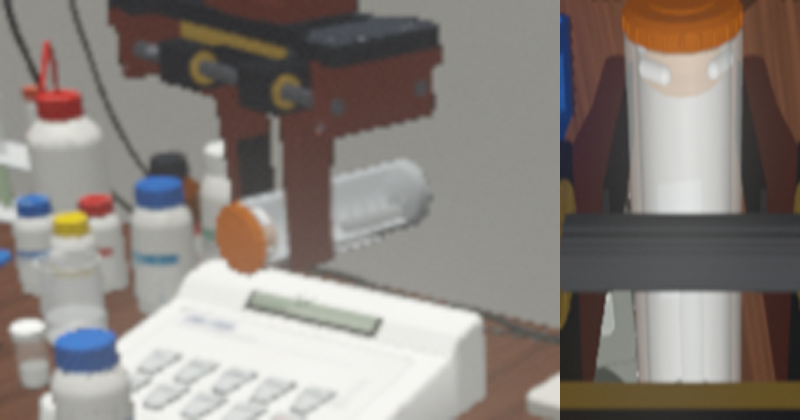

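View pics/c16f.png

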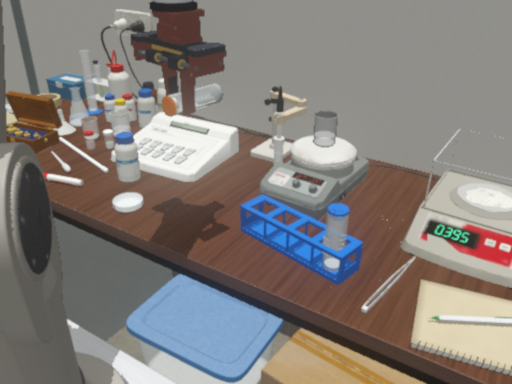

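```bash
python3 -c "
from h import *
import cv2
c=get_calibration('scene');o=env.observe();R=Ro.from_quat(o['eef_rot']).as_matrix()
e=R[:,0].copy();e[2]=0;e/=np.linalg.norm(e)
im=cv2.resize(camera('scene')[:,:,::-1][70:130,150:240],None,fx=8,fy=8,interpolation=2)
base=o['ee_pos']-[0,0,7]
for k in (-66,44,50):
  an=np.linspace(0,6.28,50);s=np.cross(e,[0,0,1])
  d=base+e*k+18*(np.cos(an)[:,None]*s+np.sin(an)[:,None]*np.array([0,0,1]))
  cv2.polylines(im,[((proj(c,d)-[150,70]+.5)*8).astype(int)],True,(0,255,0),1)
cv2.imwrite('pics/c17.png',im);print(o['qvel'].round(4),o['width'])
"
```

```text
[ 0.0018  0.0027  0.0012 -0.0047  0.0004  0.002  -0.0004] 35.03963397010952
```

View pics/c17.png

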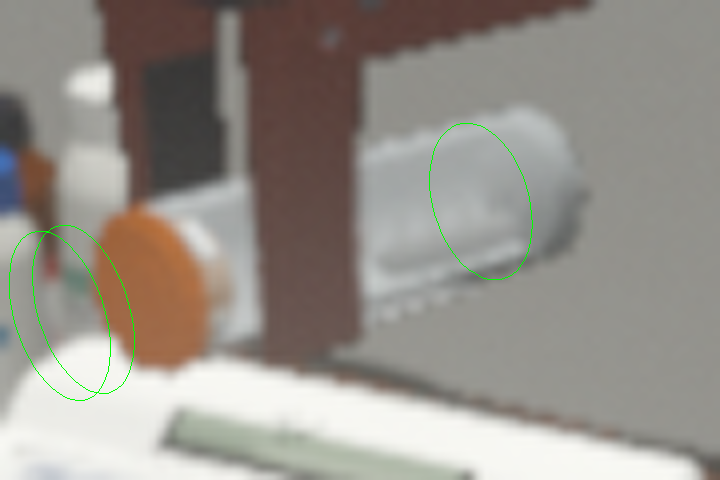

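The outline matches a level axis (image slope −0.28 against −0.27 predicted), and the cap is flush. I hold for a few rows and compare, to make sure it isn't creeping.

Emit:
carry_out(rows=[[0,0,0,0,0.02],[0,0,0,0,0.02],[0,0,0,0,0.02],[0,0,0,0,0.02],[0,0,0,0,0.02],[0,0,0,0,0.02],[0,0,0,0,0.02],[0,0,0,0,0.02],[0,0,0,0,0.02],[0,0,0,0,0.02]])

```text
clock: 14.75
ee_pos: [455.7, 140.2, 253.8]
eef_rot: [0.104, 0.995, 0.0, 0.002]
force: [-0.5, -0.8, -1.0]
width: 34.8
```

```bash
python3 -c "
from h import *
import cv2
to(457,141,255)
im=camera('scene')[:,:,::-1]
a=cv2.resize(im[70:130,150:240],(600,400),interpolation=2)
print('diff',np.abs(im[70:130,150:240].astype(int)-cv2.imread('pics/c16f.png')[70:130,150:240]).mean(), 'blue',np.abs(im[195:280,300:365].astype(int)-cv2.imread('pics/scene0.png')[195:280,300:365]).mean())
b=cv2.resize(camera('wrist')[:,:,::-1][200:384,180:330],(200,400))
cv2.imwrite('pics/c18.png',np.hstack([a,b]))
"
```

```text
clk 14.75 pos [455.7 140.2 253.8] yang 78.0 tilt [ 3.3e-03  5.0e-04 -1.0e+00] F [-0.5 -0.8 -1. ] w 34.8
shift m [-0.0011  0.001  -0.0012] twist 0.15
diff 0.8529629629629629 blue 4.791674208144796
```

View pics/c18.png

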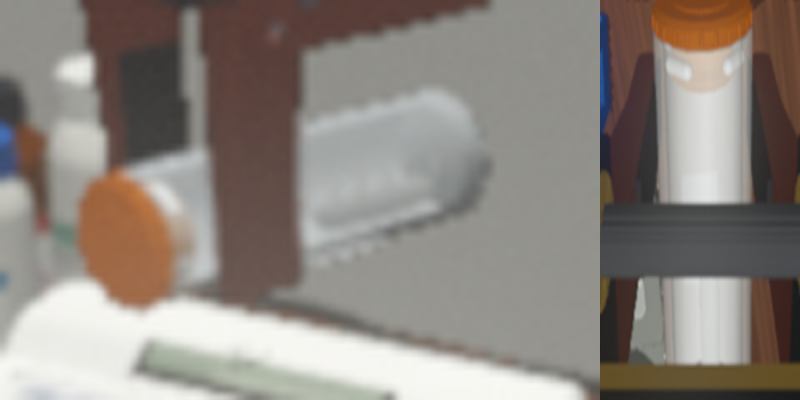

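Nothing has moved: the tube is level, the cap flush, and the blue tube still upright in its well. Handing in.

```bash
python3 -c "
from station import env
print(env.hand_in())"
```

```text
the job is handed in; nothing more can be done
None
```

The orange cap is snapped home, and the tube was handed in held level and still, its middle about 245 mm above the bench. It took about 15 s of the 38 s allowed, and no verdict was reported.

- **Pressing the cap:** I pressed with closed fingertips until the force reached about 29 N with the tips at z≈121 mm. In the scene view the cap dropped about 3 px (6 mm) and looked seated like the blue one.
- **Drawing up:** I gripped the tube and lifted it so its middle was at about z 135 mm, clear of the rack.
- **Laying it over:** The arm cannot tilt the tool, so I tipped the tube between lightly closed fingers, against the well rim and then the bench.
- **What went wrong:** During that move the tube slid up in the fingers and stopped 27° off level. I eased the fingers open in small steps. Its cap end dropped roughly 45 mm and it came to rest flat on the bench between them. I then gripped it again at 25 N and lifted it.

**Last checks:**
- The tube's outline matched a level axis to within a few degrees.
- It did not move over a 1 s hold.
- The cap looked flush in the scene and wrist views.
- The blue-capped tube looked upright in its well. This was by eye; comparing that patch with the first picture gave a mean pixel difference of 4.8, which I did not investigate.
- I grip the tube about 36 mm from its middle, toward the cap.
- I did not see the stir bar clearly in the last pictures. It was inside when the tube was drawn up, and the cap has stayed on since.

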